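# Latch the sample case and hold its telescoping handle out

## Task

Get the grey sample case on the optician's counter ready to be taken away: first swing the steel hasp on its top closed until it lies flat over its staple. Then squeeze the release button in the front of the telescoping handle's crossbar, pull the handle straight up past its first stop to the second stop, fully out, and finish while still holding it there with the gripper (it sinks back if let go). Leave the bottles, cartons and other things round the case where they are.

Things in the scene. Friction and masses are not known exactly. Their poses are not given: they have to be found in the camera images.
- case: Hard sample case on the counter, grey with aluminium edges, 220 (x) x 300 (y) x 150 mm high, heavy: it does not move. Origin: centre of its underside, on the counter; z up, -x is its front side, facing roughly the robot. Its flat top is 150 mm up. Two steel/black fittings stand on the top: the hasp on the front part and the telescoping handle on the back part.
- hasp_hinge (a point): The hasp's hinge axis, at case x -55, y +45, z 155 mm; fixed to the case. The axis runs along the case's x.
- hasp_end (a point): Centre of the solid end of the hasp, 75 mm from its hinge axis. The hasp is a steel strap 90 mm long, 28 mm wide, 4 mm thick, with a slot from 36 to 60 mm from the hinge. Closed, it lies flat along the case's -y from the hinge, 3 mm above the top, its slot round the fixed staple (a 4 mm wire loop, 48 mm from the hinge, 10 mm above the axis height of the strap); its solid end, 60 to 90 mm from the hinge, is free for pressing down.
- hasp (a joint): Angle of the hasp in rad: 0 closed, flat over the staple; 1.57 straight up; 2.5 fully open, leaning to the case's +y. Starts between 1.3 and 2.2. The hinge is stiff enough to stay where it is put; about 1 N at the end moves it.
- handle_grip: Black crossbar of the telescoping handle: 26 mm thick (x), 120 mm long (y), 24 mm high, axes as the case's; its origin is its centre. Stowed, the centre is at case x +60, y 0, z 182 mm, with 20 mm free between its underside and the case's top. It moves straight up only, on two upright tube pairs 84 mm apart.
- grip_centre (a point): Centre of the crossbar.
- release_button (a joint): Travel of the release button in m: 0 out, 0.005 fully in. The button is a plate 44 mm long and 16 mm high in the middle of the crossbar's front (-x) face, standing 6 mm out of it (1 mm when fully in); it is pushed towards +x, against a spring of 4 to 6.5 N. Pinching the middle of the crossbar between front and back faces (32 mm wide, 27 mm with the button in) presses it. While the handle is stowed the button must be at least 3.5 mm in, or the handle is locked.
- button_face (a point): Centre of the button's front face.
- upper_tubes (a joint): Extension of the upper (thin) tubes in m: 0 stowed, 0.065 at their stop (the first stop). A return spring and its weight draw the handle down again if it is let go; the button then springs out and rests on its catch with the crossbar about 20 mm above its stowed place, from where it can be pulled up again without the button.
- lower_tubes (a joint): Extension of the lower (thick) tubes in m: 0 stowed, 0.065 at their stop. Pulling up draws the upper tubes first with about 3 to 4 N, then at the first stop the pull rises to about 6 to 8 N and the lower tubes follow; at the second stop both read 0.065 and the crossbar is 130 mm above its stowed place.
- bottle_a: Bystander: white bottle, 44 mm across, 125 mm high; origin at the underside.
- bottle_b: Bystander: another such bottle.
- carton_a: Bystander: carton 50 x 70 x 130 mm high; origin at the underside.
- carton_b: Bystander: carton 50 x 60 x 100 mm high; origin at the underside.
- glasses_case: Bystander: spectacle case 60 x 155 x 34 mm high, lying on the case's top near its -y edge, more than 30 mm from the closed hasp; origin at the underside.
- screwdriver: Bystander: small screwdriver 130 mm long, lying along its x.
- job_tray: Bystander: open tray 130 x 190 x 30 mm high; origin at the underside.

How it is judged:
On the way, in this order (a step that is already met when the one before it is completed fails the run):
1. the hasp is closed flat over its staple (value of joint hasp below 0.08 rad), for 0.2 s.
2. the release button is squeezed in by the gripper (value of joint release_button above 0.0035 m and contact force between the fingers and handle_grip above 2 N), for 0.1 s.
3. the handle is pulled past its first stop (value of joint upper_tubes above 0.058 m and value of joint lower_tubes above 0.01 m and contact force between the fingers and handle_grip above 2 N), for 0.1 s.
At the end, for the whole second after the job is handed in: The program ends holding: the gripper's fingers press on the crossbar or its button with more than 2 N in all, both handle sections are out to within 6 mm of their stops (each joint above 0.059 m of 0.065), the handle is at rest (below 20 mm/s), and the hasp is still closed (below 0.08 rad) (value of joint hasp below 0.08 rad and value of joint each of upper_tubes, lower_tubes above 0.059 m and contact force between the fingers and handle_grip above 2 N and linear speed of handle_grip below 0.02 m/s); the arm keeps its last pose, push and grip.
It fails at once if the handle is raised before the hasp is closed (value of joint hasp above 0.2 rad and distance of handle_grip from where it was at the start of the episode above 0.015 m).
It fails at once if a bystander is displaced by more than 40 mm (distance of any of bottle_a, bottle_b, carton_a, carton_b, glasses_case, screwdriver, job_tray from where it was at the start of the episode above 0.04 m).
It also fails if it takes over 51 s, if anything falls off the work surface, if the arm or the gripper's body presses on something with over 40 N, if the wrist force passes 120 N, or if a joint passes its speed limit or range.

## Robot

A 6-joint arm with a two-finger parallel gripper is mounted at the origin on the work surface. World frame = base frame: x ahead of the robot, y to its left, z up, the work surface at z = 0. Lengths are in m, angles in rad, forces in N, time in s.
With the tool pointing down it reaches from about 0.3 to 0.95 m from the base axis. Payload 3.1 kg.
Tool frame: the origin (TCP) lies midway between the tips of the shut fingers; the grasp point (between the pads) lies 19 mm behind it; z points along the fingers, y is the direction in which the jaws open and shut (so a half turn about z gives the same grasp; the last joint's range is limited). The gripper opens to 85 mm and grips with 20 to 120 N. Pads are 22 mm wide; open, the fingers measure 114 mm over their backs; the gripper's body (76 mm by 85 mm) begins 54 mm behind the grasp point. The pads swing forward as they close: fully open they stand 13 mm farther back than shut.
Start: joints at [1.082, 0.308, 1.634, -0, 1.2, -0.07], TCP at [0.254, 0.571, 0.231] pointing down, gripper open.
Joint ranges: [-3.06, 3.06], [-0.79, 1.96], [0.05, 2.63], [-1.19, 4.34], [0.05, 2.64], [-2.94, 2.94]. Speed limits (rad/s): [2.79, 2.79, 3.14, 3.14, 3.14, 3.14].

## Interface

Orientations are given as [roll, pitch, yaw] about the fixed x, y, z axes, in that order (R = Rz(yaw) Ry(pitch) Rx(roll)).
In Python, from station import manip gives the robot as it stands.
- The arm moves only by the shell command python3 -m crank 'ROWS' [FORCE]. ROWS is JSON, a list of rows, each a list of 3 entries, a list of its own where there are three numbers: the finger opening in m, from 0 to 0.0854, then the shift along the tool's x, y, z in m, then the turn, a rotation vector about the tool's x, y, z in degrees. In form: [[claw, [x, y, z], [rx, ry, rz]], ...]. A call has 1 to 10 rows; each row is the pose to reach, as a shift and turn from the pose commanded when the call began, along the tool's axes at that moment; what a row does not reach only later rows make up. A row lasts 1/10 s, in which the tool goes at most 50 mm and 8.59 degrees, less where a joint would pass 70% of its speed; a pose out of reach is approached as far as the arm can. A call with a gripper value outside its range is refused whole. The fingers move at their own pace and stop on an object; FORCE is the grip in N (left out, the last holds). Time passes only in rows, so rows that repeat a pose let the fingers close. It gives the time, the measured TCP pose, the force and the opening at its end, in the units of the state.
- manip.read_state(): the state, without advancing time (a new reading comes with each control period).
- manip.camera(name): name is "scene" or "top" or "wrist"; returns a dict with "img" (384x512x3 uint8, red, green, blue), "K" (3x3 intrinsics, pixels), "rvec" (rotation vector, rad) and "tvec" (3), from world to camera coordinates, as OpenCV has them; the wrist camera has in their place "mount" (4x4, takes a point from camera to tool coordinates, whose origin is the TCP and whose axes are the flange's). Camera axes: x right, y down, z forward; pixel columns grow to the right and rows downward; lengths in m; the calibration is good to about 2 mm. A picture is of the moment at which its call begins: read the wrist's pose just before it. There is no depth.
- manip.job_done(): hands the job in, once; it reports no verdict.
The state is a dict: "clock": time; "qpos": joint angles; "joint_velocities": joint speeds; "tau": joint torques, N m; "ee_pos": TCP position; "tcp_rot": TCP orientation; "ft_force": force on the tool from outside, world axes, zero at the start; "wrist_torque": the same for the moment, N m; "grip_width": finger opening in m.
Only numpy, scipy, OpenCV 4.12 (cv2) and the standard library are available. Lean on these libraries where they do the work, as an engineer would, in place of code of your own. Each camera call takes 0.05 s, during which the arm holds its last target.

## Working session

There is one attempt and no reset: what is moved stays moved. The work goes in short steps, Python scripts to look and compute and a shell command to move; the robot and the scene stay as the last step left them, time stands still between calls to the robot, and variables do not carry over. Pictures are saved under pics/ and viewed, and the job is handed in when it is done.

```bash
mkdir -p pics; ls; python3 - <<'E'
from station import manip
import cv2
print(manip.read_state())
for n in ("scene","top","wrist"):
    c=manip.camera(n); cv2.imwrite(f"pics/{n}0.png",c["img"][:,:,::-1]); 
    print(n,{k:v for k,v in c.items() if k!="img"})
E
```

```text
pics
{'clock': 0.0, 'qpos': array([ 1.08228892e+00,  3.08980809e-01,  1.63518202e+00, -1.25385705e-05,
        1.19971007e+00, -6.96868999e-02]), 'joint_velocities': array([ 0.00102581, -0.00059524, -0.00032876,  0.00198621, -0.00087486,
        0.00046927]), 'tau': array([ 1.31422872e-03, -4.15227807e+01, -2.76676387e+01,  1.26757527e-04,
        9.84718034e-03, -2.71361429e-06]), 'ee_pos': array([0.25381212, 0.57024572, 0.23006431]), 'tcp_rot': array([-3.13931712e+00, -1.47128588e-04,  2.72277654e+00]), 'ft_force': array([ 0.94354481, -0.30031223,  1.19742475]), 'wrist_torque': array([-2.87405609e-03, -2.21645749e-02,  9.29154708e-05]), 'grip_width': 0.08532052050330992}
scene {'K': array([[489.71179548,   0.        , 246.10037403],
       [  0.        , 489.71179548, 197.2666972 ],
       [  0.        ,   0.        ,   1.        ]]), 'rvec': array([ 2.23145723,  1.23886416, -0.39322173]), 'tvec': array([-0.35218764, -0.306333  ,  1.59000317])}
top {'K': array([[346.38179009,   0.        , 256.54479123],
       [  0.        , 346.38179009, 188.99516418],
       [  0.        ,   0.        ,   1.        ]]), 'rvec': array([ 2.13447586, -2.16197371,  0.08740215]), 'tvec': array([0.07496348, 0.62093214, 0.96220161])}
wrist {'K': array([[326.44078962,   0.        , 258.85391168],
       [  0.        , 326.44078962, 197.01401532],
       [  0.        ,   0.        ,   1.        ]]), 'mount': array([[ 1.53504282e-04, -9.45728198e-01, -3.24958692e-01,
         8.36221897e-02],
       [ 9.99999619e-01, -1.34058913e-04,  8.62532760e-04,
        -1.96313966e-04],
       [-8.59285162e-04, -3.24958701e-01,  9.45727817e-01,
        -1.41918409e-01],
       [ 0.00000000e+00,  0.00000000e+00,  0.00000000e+00,
         1.00000000e+00]])}
```

View pics/scene0.png

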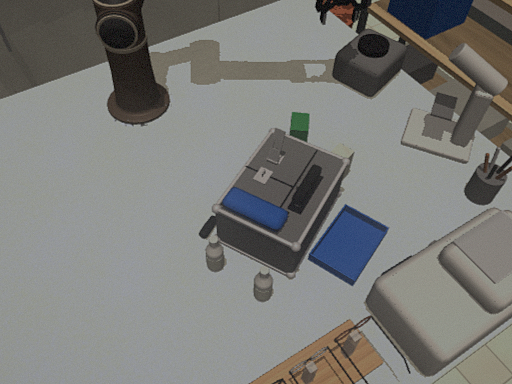

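View pics/top0.png

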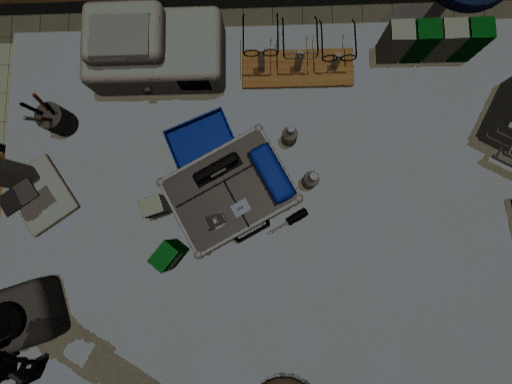

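View pics/wrist0.png

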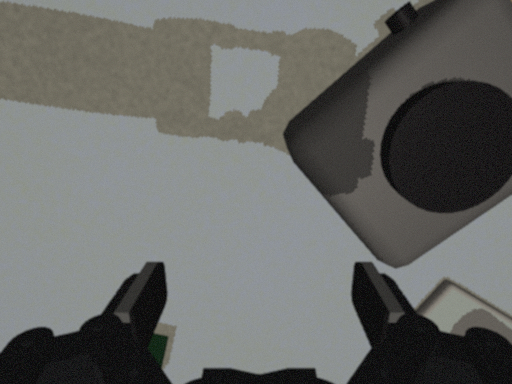

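The top view shows the case near (230,190), with the handle at (217,168), the hasp near (215,221), the glasses case at (272,172), bottles at (290,135) and (311,180), and cartons at (151,206) and (167,256). I'll enlarge it for the pose.

```bash
python3 - <<'E'
import cv2
a=cv2.imread("pics/top0.png")[120:265,140:330]; cv2.imwrite("pics/topc.png",cv2.resize(a,None,fx=4,fy=4,interpolation=cv2.INTER_CUBIC))
a=cv2.imread("pics/scene0.png")[110:280,195:365]; cv2.imwrite("pics/scenec.png",cv2.resize(a,None,fx=3.5,fy=3.5,interpolation=cv2.INTER_CUBIC))
E
```

```text
(no output)
```

View pics/topc.png

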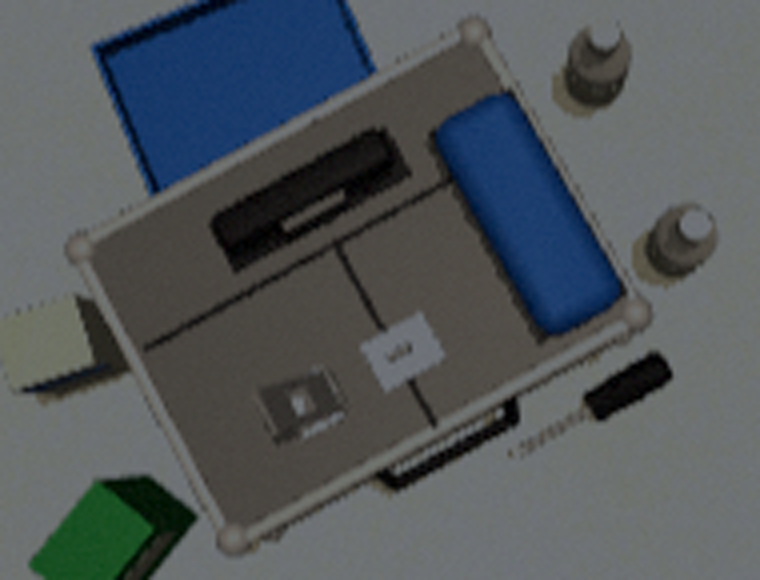

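View pics/scenec.png

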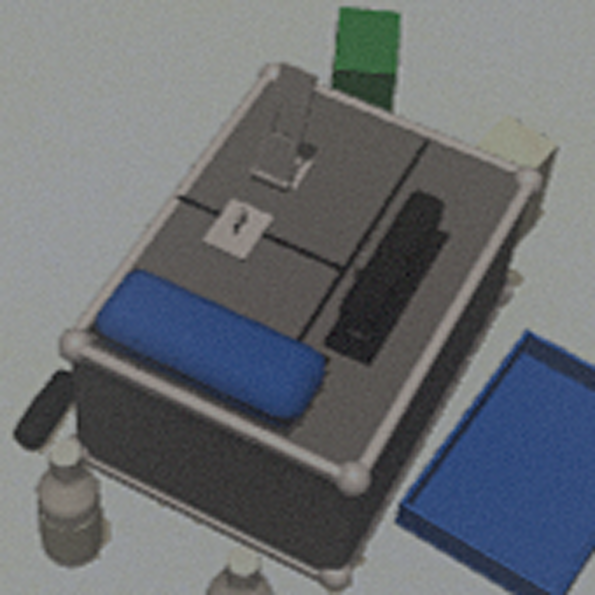

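```bash
cat > h.py <<'E'
import numpy as np, cv2
from scipy.spatial.transform import Rotation as Ro
from scipy.optimize import least_squares
from station import manip
CAM={"scene":(np.array([[489.71179548,0,246.10037403],[0,489.71179548,197.2666972],[0,0,1]]),np.array([2.23145723,1.23886416,-0.39322173]),np.array([-0.35218764,-0.306333,1.59000317])),
"top":(np.array([[346.38179009,0,256.54479123],[0,346.38179009,188.99516418],[0,0,1]]),np.array([2.13447586,-2.16197371,0.08740215]),np.array([0.07496348,0.62093214,0.96220161]))}
def proj(n,P):
    K,r,t=CAM[n]; return cv2.projectPoints(np.atleast_2d(P).astype(float),r,t,K,None)[0][:,0]
def case2w(p,P):
    x,y,a=p; P=np.atleast_2d(P).astype(float); c,s=np.cos(a),np.sin(a)
    return np.c_[x+c*P[:,0]-s*P[:,1],y+s*P[:,0]+c*P[:,1],P[:,2]]
E
python3 - <<'E'
from h import *
top=np.array([[80,247],[475,32],[637,313],[233,540]])/4+[140,120]
sc=np.array([[528,180],[353,477],[75,345],[273,74]])/3.5+[195,110]
C=np.array([[.11,.15,.148],[.11,-.15,.148],[-.11,-.15,.148],[-.11,.15,.148]])
for use in ("both","top","scene"):
    f=lambda p:np.r_[(proj("top",case2w(p,C))-top).ravel()*(use!="scene"),(proj("scene",case2w(p,C))-sc).ravel()*(use!="top")]
    r=least_squares(f,[.5,0,.5]); print(use,r.x,np.degrees(r.x[2]),np.abs(r.fun).max())
E
```

```text
both [0.60948669 0.13693088 0.49644382] 28.444135857992645 3.893715424424556
top [0.60752263 0.13424408 0.49527625] 28.377239016142415 2.3922975723555595
scene [0.61114859 0.13942226 0.49625758] 28.433464724909044 2.641310025756326
```

```bash
python3 - <<'E'
from h import *
top=np.array([[80,247],[475,32],[637,313],[233,540]])/4+[140,120]
sc=np.array([[528,180],[353,477],[75,345],[273,74]])/3.5+[195,110]
C=np.array([[.11,.15,.148],[.11,-.15,.148],[-.11,-.15,.148],[-.11,.15,.148]])
def f(p):
    D=C.copy(); D[:,2]=p[3]; D[:,0]*=p[4]; D[:,1]*=p[5]
    return np.r_[(proj("top",case2w(p[:3],D))-top).ravel(),(proj("scene",case2w(p[:3],D))-sc).ravel()]
r=least_squares(f,[.6,.13,.5,.148,1,1]); print(r.x,np.round(r.fun,1))
# overlay
p=r.x[:3]
th=lambda a,d:[-.055,.045-d*np.cos(a),.155+d*np.sin(a)]
for n,o,s,im in (("top",(140,120),4,"topc"),("scene",(195,110),3.5,"scenec")):
    a=cv2.imread(f"pics/{im}.png")
    def pt(P,col,lab=""):
        u=(proj(n,case2w(p,P))[0]-o)*s; cv2.circle(a,tuple(int(v) for v in u),4,col,-1); cv2.putText(a,lab,(int(u[0])+5,int(u[1])),0,.45,col,1)
    for q in ([.06,0,.194],[.06,.06,.194],[.06,-.06,.194],[.041,0,.182]): pt(q,(0,255,255))
    pt([-.055,.045,.155],(0,0,255),"h"); pt([-.055,-.003,.165],(255,0,255),"st")
    for t in (1.3,1.6,1.9,2.2): pt(th(t,.09),(0,255,0),str(t))
    cv2.imwrite(f"pics/{im}_o.png",a)
E
```

```text
[0.60916909 0.13740634 0.49609116 0.14466333 0.96501957 0.97543377] [-0.9 -0.3 -1.2 -0.7 -1.3 -0.5 -1.1 -0.9 -1.  -0.  -1.   0.4 -1.5 -0.2
 -1.2  0.3]
```

View pics/topc_o.png

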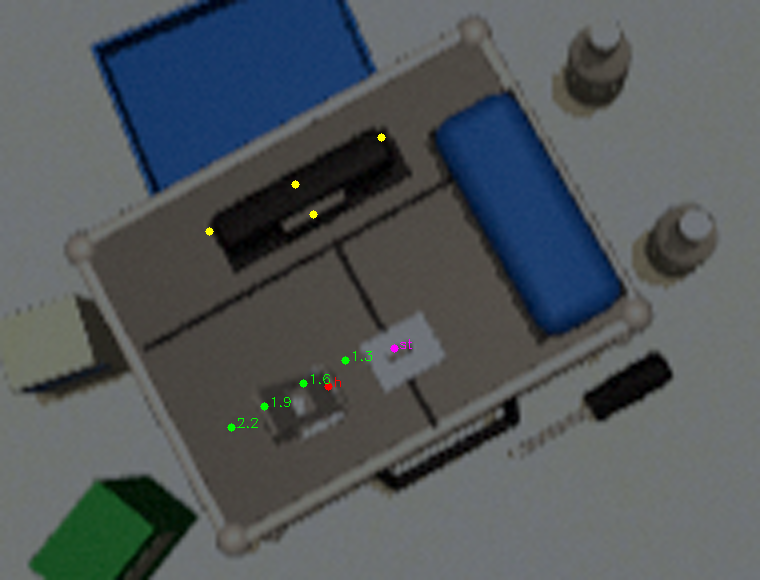

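View pics/scenec_o.png

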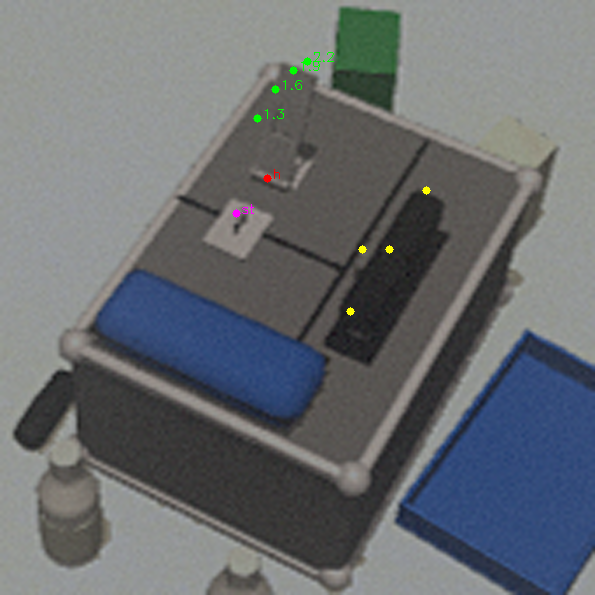

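```bash
cat >> h.py <<'E'
P0=[0.6092,0.1370,0.4961]
def go(target_case, p=None, tilt=None):
    "print shift (mm) and turn (deg) in tool axes to reach case-frame TCP point, jaws along case x, camera to case +y"
    p=p or P0
    s=manip.read_state(); R=Ro.from_euler('xyz',s['tcp_rot']); 
    w=case2w(p,target_case)[0]; G=Ro.from_euler('xyz',[np.pi,0,p[2]+np.pi/2])
    print("clock",round(s['clock'],2),"shift",np.round(R.inv().apply(w-s['ee_pos']),4),"turn",np.round((R.inv()*G).as_rotvec(degrees=True),2))
def where(p=None):
    p=p or P0
    s=manip.read_state(); d=s['ee_pos']-[p[0],p[1],0]; c,sn=np.cos(p[2]),np.sin(p[2])
    print("t",round(s['clock'],2),"case tcp mm",np.round(1e3*np.array([c*d[0]+sn*d[1],-sn*d[0]+c*d[1],d[2]]),1),"F case",np.round([c*s['ft_force'][0]+sn*s['ft_force'][1],-sn*s['ft_force'][0]+c*s['ft_force'][1],s['ft_force'][2]],1),"w",round(s['grip_width'],4))
E
python3 -c "
from h import *
go([0,0.03,.36])"
```

```text
clock 0.15 shift [-0.4771 -0.2334 -0.1293] turn [-1.000e-01  3.000e-02  3.758e+01]
```

```bash
python3 -m crank '[[0.0,[0,0,-0.05],[0,0,0]],[0.0,[0,0,-0.10],[0,0,0]],[0.0,[-0.04,-0.02,-0.13],[0,0,5]],[0.0,[-0.08,-0.04,-0.13],[0,0,10]],[0.0,[-0.12,-0.06,-0.13],[0,0,15]],[0.0,[-0.16,-0.08,-0.13],[0,0,20]],[0.0,[-0.2,-0.1,-0.13],[0,0,25]],[0.0,[-0.24,-0.12,-0.13],[0,0,30]],[0.0,[-0.28,-0.14,-0.13],[0,0,35]],[0.0,[-0.32,-0.156,-0.13],[0,0,37.6]]]' 20; python3 -c "
from h import *
go([0,0.03,.36])"
```

```text
clock: 1.15
ee_pos: [0.4837, 0.2965, 0.3611]
tcp_rot: [-3.141, -0.0, 2.064]
ft_force: [0.6, 1.0, 1.7]
grip_width: 0.0001
clock 1.15 shift [-0.1699  0.035   0.001 ] turn [-0.03 -0.   -0.18]
```

```bash
python3 -m crank '[[0.0,[-0.04,0.01,0],[0,0,0]],[0.0,[-0.08,0.02,0],[0,0,0]],[0.0,[-0.12,0.03,0],[0,0,0]],[0.0,[-0.16,0.035,0],[0,0,0]],[0.0,[-0.168,0.035,0],[0,0,0]],[0.0,[-0.168,0.035,0],[0,0,0]],[0.0,[-0.168,0.035,0],[0,0,0]]]'; python3 - <<'E'
from h import *
where(); s=manip.read_state(); print(s['tcp_rot'],s['ee_pos'])
c=manip.camera("wrist"); np.save("w1.npy",np.r_[s['ee_pos'],s['tcp_rot']])
cv2.imwrite("pics/w1.png",c["img"][:,:,::-1]); cv2.imwrite("pics/w1b.png",cv2.resize(c["img"][:,:,::-1],(768,576),interpolation=cv2.INTER_CUBIC))
E
```

```text
clock: 1.85
ee_pos: [0.5931, 0.1678, 0.3609]
tcp_rot: [-3.141, -0.001, 2.067]
ft_force: [-0.2, 0.7, 0.5]
grip_width: 0.0001
t 1.85 case tcp mm [  0.5  34.8 360.9] F case [0.2 0.7 0.5] w 0.0001
[-3.14079288e+00 -1.21132737e-03  2.06670276e+00] [0.59312687 0.16784609 0.36088021]
```

View pics/w1b.png

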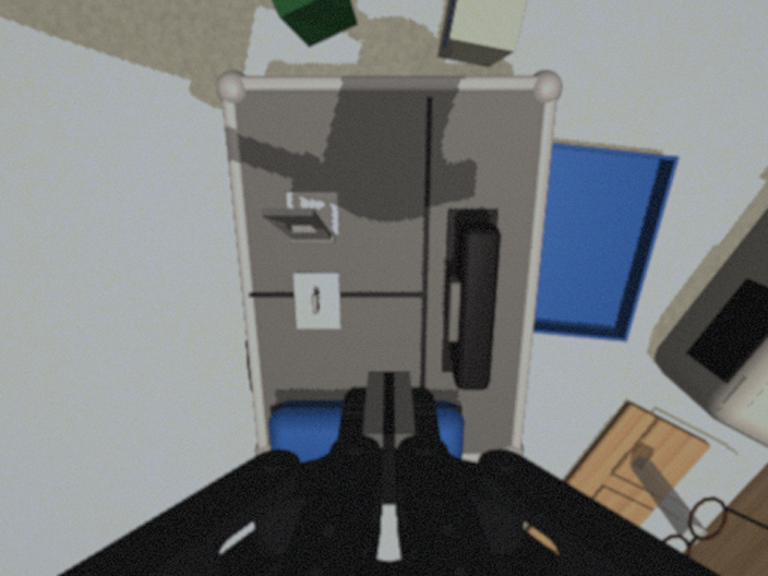

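```bash
cat >> h.py <<'E'
KW=np.array([[326.44078962,0,258.85391168],[0,326.44078962,197.01401532],[0,0,1]])
M=np.array([[1.53504282e-04,-9.45728198e-01,-3.24958692e-01,8.36221897e-02],[9.99999619e-01,-1.34058913e-04,8.62532760e-04,-1.96313966e-04],[-8.59285162e-04,-3.24958701e-01,9.45727817e-01,-1.41918409e-01],[0,0,0,1]])
def projw(pose,P):
    T=np.eye(4); T[:3,:3]=Ro.from_euler('xyz',pose[3:]).as_matrix(); T[:3,3]=pose[:3]
    C=np.linalg.inv(T@M); q=np.atleast_2d(P)@C[:3,:3].T+C[:3,3]; u=q@KW.T; return u[:,:2]/u[:,2:]
th=lambda a,d,x=-.055:[x,.045-d*np.cos(a),.155+d*np.sin(a)]
E
python3 - <<'E'
from h import *
pose=np.load("w1.npy")
# corner balls (top two), staple, strap tip corners, hinge edge, handle top ends
obs=np.array([[231,85],[547,87],[315,299]])/1.5
P=np.array([[-.106,.1465,.145],[.106,.1465,.145],[-.055,-.003,.163]])
f=lambda p:(projw(pose,case2w(p,P))-obs).ravel()
r=least_squares(f,P0); print(r.x,np.degrees(r.x[2]),np.round(r.fun,1), np.round(f(P0),1))
p=r.x
tip=np.array([[264,214],[309,213]])/1.5
g=lambda a:(projw(pose,case2w(p,[th(a[0],.09,-.069),th(a[0],.09,-.041)]))-tip).ravel()
q=least_squares(g,[1.8]);print(q.x,np.round(q.fun,1))
a=cv2.imread("pics/w1b.png")
for Q,c in (([.06,.06,.194],0),([.06,-.06,.194],0),([.047,.06,.194],0),([.047,-.06,.194],0),([.041,.022,.182],0),([.041,-.022,.182],0),([-.055,.045,.155],1),(th(q.x[0],.09),2),(th(q.x[0],.06),2),([-.055,-.003,.165],1)):
    u=projw(pose,case2w(p,Q))[0]*1.5; cv2.circle(a,tuple(int(v) for v in u),3,[(0,255,255),(0,0,255),(0,255,0)][c],-1)
cv2.imwrite("pics/w1o.png",cv2.resize(a[170:420,200:580],None,fx=2,fy=2))
E
```

```text
[0.61004466 0.13665528 0.49026248] 28.08997071859085 [ 0.8 -0.9 -0.  -0.9 -0.8  2.2] [-0.7 -1.  -1.3 -2.3 -1.4  1.9]
[1.91221316] [-2.1 -0.4  2.6  0.4]
```

View pics/w1o.png

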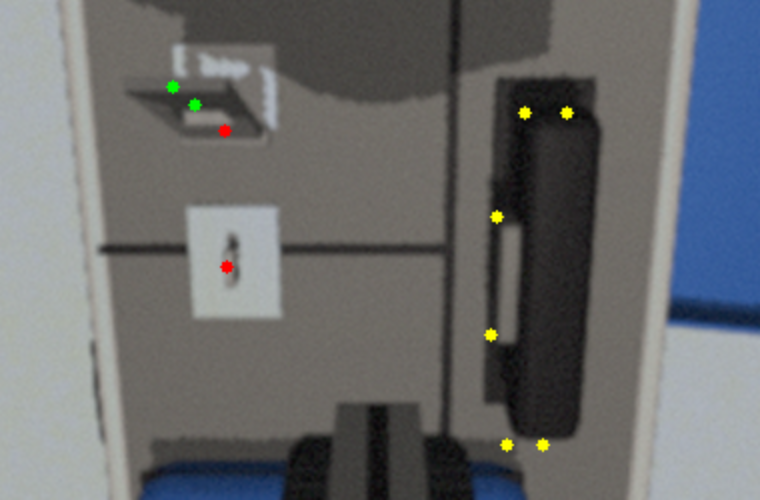

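```bash
sed -i 's/^P0=.*/P0=[0.610,0.1368,0.494]/' h.py; python3 -m crank '[[0.0,[0.036,-0.028,0],[0,0,0]],[0.0,[0.072,-0.055,0],[0,0,0]],[0.0,[0.076,-0.056,0.045],[0,0,0]],[0.0,[0.076,-0.056,0.09],[0,0,0]],[0.0,[0.076,-0.056,0.13],[0,0,0]],[0.0,[0.076,-0.056,0.145],[0,0,0]],[0.0,[0.076,-0.056,0.145],[0,0,0]],[0.0,[0.076,-0.056,0.145],[0,0,0]]]'; python3 - <<'E'
from h import *
where(); s=manip.read_state()
c=manip.camera("wrist"); 
cv2.imwrite("pics/w2b.png",cv2.resize(c["img"][:,:,::-1],(768,576),interpolation=cv2.INTER_CUBIC))
E
```

```text
clock: 2.7
ee_pos: [0.5094, 0.2084, 0.218]
tcp_rot: [3.139, 0.0, 2.068]
ft_force: [0.8, -0.4, 1.1]
grip_width: 0.0001
t 2.7 case tcp mm [-54.7 110.7 218. ] F case [ 0.5 -0.7  1.1] w 0.0001
```

View pics/w2b.png

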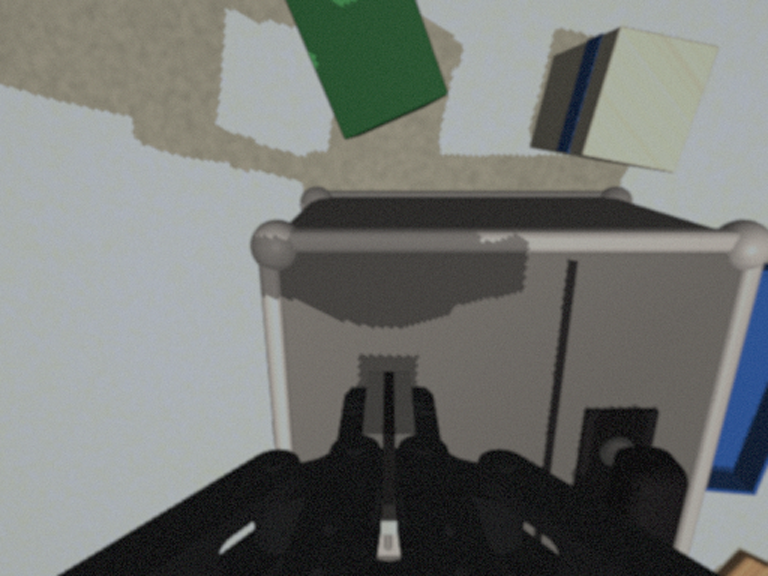

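```bash
python3 -m crank '[[0.0,[-0.013,0,-0.002],[0,0,0]],[0.0,[-0.026,0,-0.004],[0,0,0]],[0.0,[-0.038,0,-0.006],[0,0,0]],[0.0,[-0.051,0,-0.008],[0,0,0]],[0.0,[-0.063,0,-0.009],[0,0,0]],[0.0,[-0.075,0,-0.010],[0,0,0]],[0.0,[-0.086,0,-0.006],[0,0,0]],[0.0,[-0.096,0,-0.001],[0,0,0]],[0.0,[-0.105,0,0.006],[0,0,0]],[0.0,[-0.113,0,0.014],[0,0,0]]]'; python3 - <<'E'
from h import *
where(); s=manip.read_state()
c=manip.camera("scene"); 
cv2.imwrite("pics/s3.png",cv2.resize(c["img"][40:240,180:380,::-1],(600,600),interpolation=cv2.INTER_CUBIC))
E
```

```text
clock: 3.75
ee_pos: [0.5626, 0.1072, 0.2016]
tcp_rot: [3.142, 0.0, 2.066]
ft_force: [0.9, 1.7, -0.3]
grip_width: 0.0
t 3.75 case tcp mm [-55.8  -3.5 201.6] F case [ 1.6  1.  -0.3] w 0.0
```

View pics/s3.png

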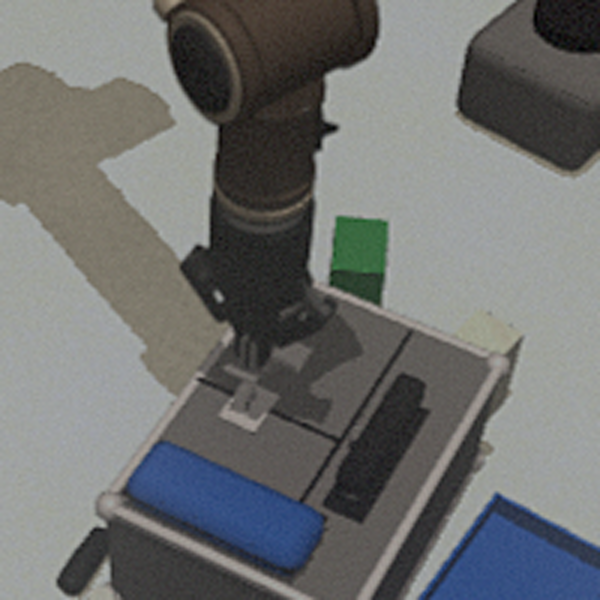

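The scene view shows the closed fingertips over the staple plate at about (245,370), pushing the strap. I'll continue down the arc.

```bash
python3 -m crank '[[0.0,[-0.006,0,0.007],[0,0,0]],[0.0,[-0.010,0,0.014],[0,0,0]],[0.0,[-0.014,0,0.022],[0,0,0]],[0.0,[-0.017,0,0.030],[0,0,0]],[0.0,[-0.020,0,0.036],[0,0,0]],[0.0,[-0.023,0,0.040],[0,0,0]],[0.0,[-0.025,0,0.043],[0,0,0]],[0.0,[-0.026,0,0.044],[0,0,0]],[0.0,[-0.026,0,0.045],[0,0,0]]]'; python3 - <<'E'
from h import *
where()
E
```

```text
clock: 4.7
ee_pos: [0.5748, 0.085, 0.1574]
tcp_rot: [3.141, 0.0, 2.066]
ft_force: [0.2, -0.0, -0.2]
grip_width: 0.0002
t 4.7 case tcp mm [-55.6 -28.9 157.4] F case [ 0.2 -0.1 -0.2] w 0.0002
```

```bash
python3 -m crank '[[0.0,[-0.001,0,0.001],[0,0,0]],[0.0,[-0.001,0,0.002],[0,0,0]],[0.0,[-0.001,0,0.003],[0,0,0]],[0.0,[-0.001,0,0.003],[0,0,0]],[0.0,[-0.001,0,0.003],[0,0,0]]]'; python3 - <<'E'
from h import *
where()
c=manip.camera("wrist"); 
cv2.imwrite("pics/w4.png",cv2.resize(c["img"][:,:,::-1],(768,576),interpolation=cv2.INTER_CUBIC))
E
```

```text
clock: 5.2
ee_pos: [0.575, 0.0849, 0.1569]
tcp_rot: [3.141, -0.001, 2.067]
ft_force: [-5.2, 0.3, 10.8]
grip_width: 0.0002
t 5.2 case tcp mm [-55.4 -29.1 156.9] F case [-4.4  2.8 10.8] w 0.0002
```

View pics/w4.png

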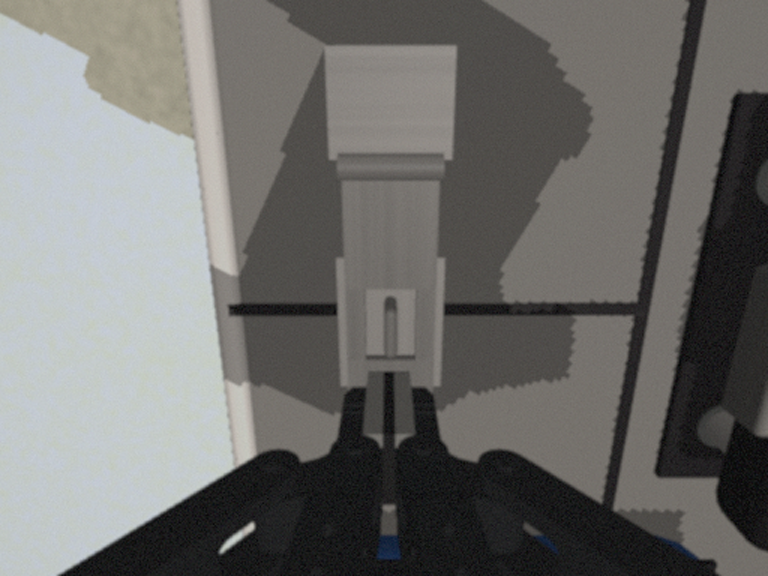

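```bash
python3 -m crank '[[0.0,[0,0,-0.04],[0,0,0]],[0.0,[0,0,-0.08],[0,0,0]],[0.07,[0,0,-0.115],[0,0,0]],[0.07,[0.010,0.04,-0.123],[0,0,0]],[0.07,[0.020,0.08,-0.123],[0,0,0]],[0.07,[0.030,0.115,-0.123],[0,0,0]],[0.07,[0.030,0.115,-0.123],[0,0,0]],[0.07,[0.030,0.115,-0.123],[0,0,0]]]'; python3 - <<'E'
from h import *
where(); s=manip.read_state(); np.save("w5.npy",np.r_[s['ee_pos'],s['tcp_rot']])
c=manip.camera("wrist"); a=np.ascontiguousarray(cv2.resize(c["img"][:,:,::-1],(768,576),interpolation=cv2.INTER_CUBIC))
cv2.imwrite("pics/w5.png",a)
for n in ("top","scene"): cv2.imwrite(f"pics/{n}5.png",manip.camera(n)["img"][:,:,::-1])
for Q,c in (([.041,.022,.19],0),([.041,-.022,.19],0),([.047,.06,.194],0),([.073,.06,.194],0),([.047,-.06,.194],0),([.073,-.06,.194],0)):
    u=projw(np.r_[s['ee_pos'],s['tcp_rot']],case2w(P0,Q))[0]*1.5; cv2.circle(a,tuple(int(v) for v in u),3,(0,255,255),-1)
cv2.imwrite("pics/w5o.png",a)
E
```

```text
clock: 6.05
ee_pos: [0.6617, 0.1658, 0.2765]
tcp_rot: [-3.14, 0.0, 2.068]
ft_force: [-0.7, -0.2, 0.0]
grip_width: 0.0696
t 6.05 case tcp mm [ 59.3   1.  276.5] F case [-0.7  0.2  0. ] w 0.0696
```

View pics/w5o.png

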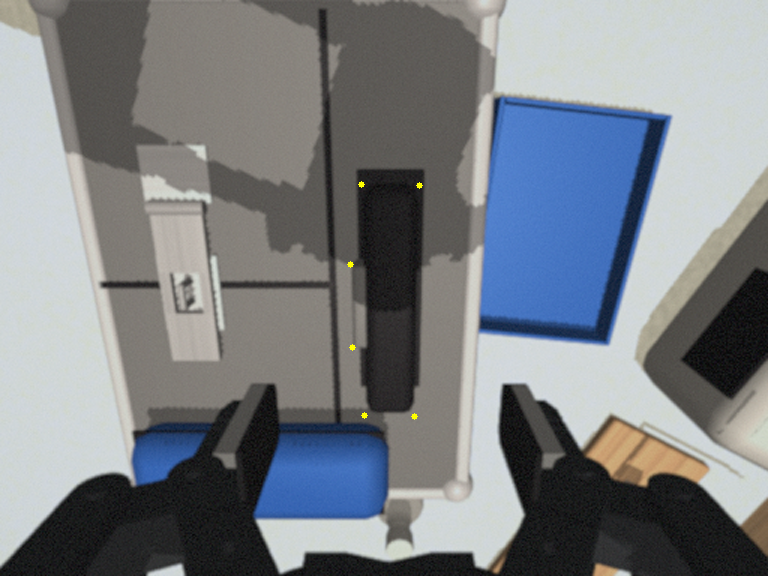

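The wrist view shows the hasp strap flat from (175,205) to (195,360). The crossbar is centred between the fingers at column 390. Descending.

```bash
python3 -m crank '[[0.07,[-0.001,0.001,0.04],[0,0,0]],[0.07,[-0.001,0.001,0.075],[0,0,0]],[0.07,[-0.001,0.001,0.1],[0,0,0]],[0.07,[-0.001,0.001,0.112],[0,0,0]],[0.07,[-0.001,0.001,0.112],[0,0,0]],[0.07,[-0.001,0.001,0.112],[0,0,0]]]' 40; python3 - <<'E'
from h import *
where()
c=manip.camera("wrist"); a=np.ascontiguousarray(cv2.resize(c["img"][:,:,::-1],(768,576),interpolation=cv2.INTER_CUBIC))
cv2.imwrite("pics/w6.png",a)
E
```

```text
clock: 6.8
ee_pos: [0.664, 0.1647, 0.1668]
tcp_rot: [3.14, 0.001, 2.066]
ft_force: [-0.1, 0.4, 1.2]
grip_width: 0.0696
t 6.8 case tcp mm [ 60.8  -1.  166.8] F case [0.1 0.4 1.2] w 0.0696
```

View pics/w6.png

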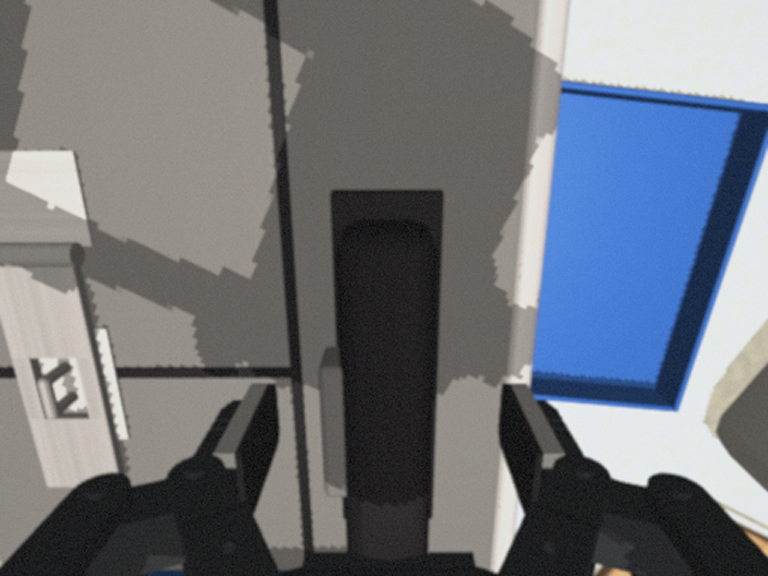

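```bash
python3 -m crank '[[0.05,[0,-0.001,0.004],[0,0,0]],[0.04,[0,-0.001,0.004],[0,0,0]],[0.0,[0,-0.001,0.004],[0,0,0]],[0.0,[0,-0.001,0.004],[0,0,0]],[0.0,[0,-0.001,0.004],[0,0,0]],[0.0,[0,-0.001,0.004],[0,0,0]],[0.0,[0,-0.001,0.004],[0,0,0]],[0.0,[0,-0.001,0.004],[0,0,0]]]' 50; python3 - <<'E'
from h import *
where()
E
```

```text
clock: 7.65
ee_pos: [0.6628, 0.1647, 0.1624]
tcp_rot: [3.14, 0.0, 2.067]
ft_force: [-1.1, -0.1, 5.0]
grip_width: 0.026
t 7.65 case tcp mm [ 59.7  -0.5 162.4] F case [-1.   0.5  5. ] w 0.026
```

```bash
python3 -m crank '[[0.0,[0,0,-0.005],[0,0,0]],[0.0,[0,0,-0.012],[0,0,0]],[0.0,[0,0,-0.02],[0,0,0]],[0.0,[0,0,-0.028],[0,0,0]],[0.0,[0,0,-0.036],[0,0,0]],[0.0,[0,0,-0.04],[0,0,0]]]' 60; python3 - <<'E'
from h import *
where()
c=manip.camera("wrist"); a=np.ascontiguousarray(cv2.resize(c["img"][:,:,::-1],(768,576),interpolation=cv2.INTER_CUBIC))
cv2.imwrite("pics/w7.png",a)
E
```

```text
clock: 8.25
ee_pos: [0.6626, 0.1646, 0.2024]
tcp_rot: [3.141, 0.0, 2.067]
ft_force: [4.0, 1.2, -4.1]
grip_width: 0.0261
t 8.25 case tcp mm [ 59.4  -0.5 202.4] F case [ 4.1 -0.9 -4.1] w 0.0261
```

View pics/w7.png

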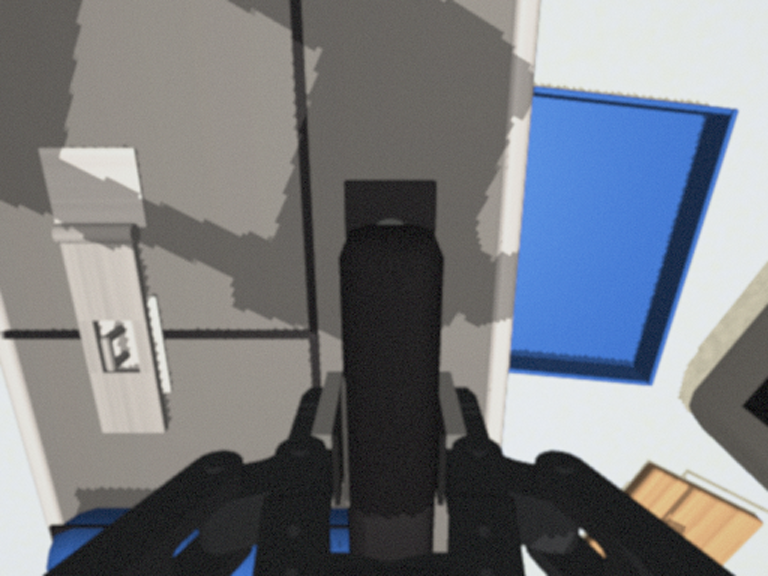

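The wrist view shows the pads gripping the crossbar at columns 340–445, and the bar has risen with the gripper. The hasp is still flat at (115,340). I'll keep pulling up.

```bash
python3 -m crank '[[0.0,[0,0,-0.01],[0,0,0]],[0.0,[0,0,-0.02],[0,0,0]],[0.0,[0,0,-0.03],[0,0,0]],[0.0,[0,0,-0.04],[0,0,0]],[0.0,[0,0,-0.05],[0,0,0]],[0.0,[0,0,-0.06],[0,0,0]],[0.0,[0,0,-0.07],[0,0,0]],[0.0,[0,0,-0.078],[0,0,0]],[0.0,[0,0,-0.083],[0,0,0]],[0.0,[0,0,-0.083],[0,0,0]]]' 60; python3 - <<'E'
from h import *
where()
E
```

```text
clock: 9.3
ee_pos: [0.6624, 0.1645, 0.2839]
tcp_rot: [3.141, -0.0, 2.067]
ft_force: [6.0, 1.0, -7.4]
grip_width: 0.0261
t 9.3 case tcp mm [ 59.3  -0.4 283.9] F case [ 5.8 -2.  -7.4] w 0.0261
```

```bash
python3 -m crank '[[0.0,[0,0,-0.003],[0,0,0]],[0.0,[0,0,-0.006],[0,0,0]],[0.0,[0,0,-0.008],[0,0,0]],[0.0,[0,0,-0.009],[0,0,0]],[0.0,[0,0,-0.010],[0,0,0]],[0.0,[0,0,-0.010],[0,0,0]],[0.0,[0,0,-0.010],[0,0,0]]]' 60; python3 - <<'E'
from h import *
where()
c=manip.camera("wrist"); a=np.ascontiguousarray(cv2.resize(c["img"][:,:,::-1],(768,576),interpolation=cv2.INTER_CUBIC))
cv2.imwrite("pics/w8.png",a)
c=manip.camera("scene"); cv2.imwrite("pics/s8.png",cv2.resize(c["img"][40:300,180:400,::-1],None,fx=2.3,fy=2.3,interpolation=cv2.INTER_CUBIC))
where()
E
```

```text
clock: 10.0
ee_pos: [0.6623, 0.1645, 0.2926]
tcp_rot: [-3.141, -0.0, 2.067]
ft_force: [5.9, 1.5, -7.8]
grip_width: 0.0257
t 10.0 case tcp mm [ 59.2  -0.4 292.6] F case [ 5.9 -1.5 -7.8] w 0.0257
t 10.1 case tcp mm [ 59.2  -0.4 292.7] F case [ 6.3 -1.4 -7.7] w 0.0259
```

View pics/w8.png

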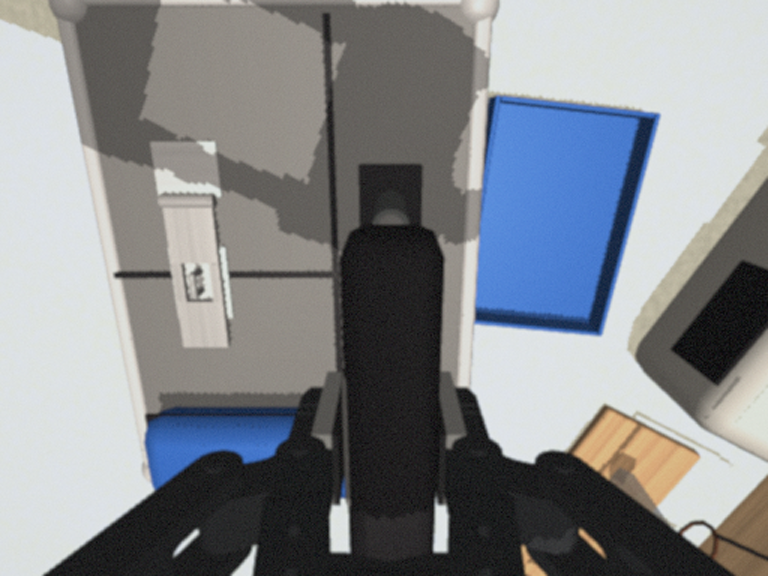

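View pics/s8.png

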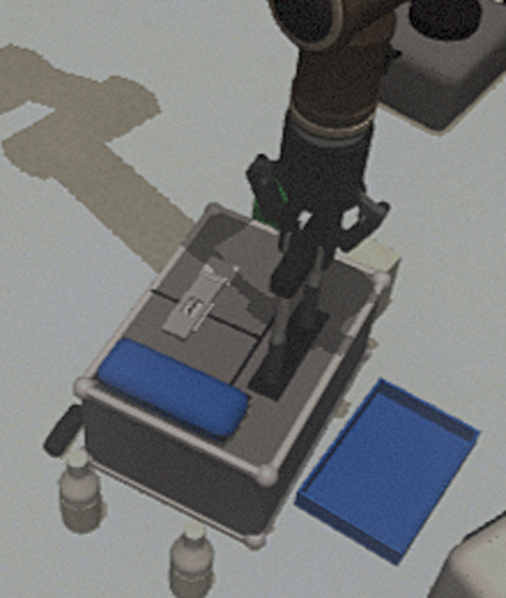

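```bash
python3 -m crank '[[0.0,[0,0,-0.001],[0,0,0]],[0.0,[0,0,-0.002],[0,0,0]],[0.0,[0,0,-0.003],[0,0,0]],[0.0,[0,0,-0.003],[0,0,0]],[0.0,[0,0,-0.003],[0,0,0]]]' 60; python3 - <<'E'
from h import *
where()
E
```

```text
clock: 10.6
ee_pos: [0.6621, 0.1645, 0.2928]
tcp_rot: [-3.139, -0.001, 2.066]
ft_force: [8.7, 2.7, -15.6]
grip_width: 0.0259
t 10.6 case tcp mm [ 59.   -0.4 292.8] F case [  9.   -1.8 -15.6] w 0.0259
```

```bash
python3 -m crank '[[0.0,[0,0,0],[0,0,0]],[0.0,[0,0,0],[0,0,0]],[0.0,[0,0,0],[0,0,0]],[0.0,[0,0,0],[0,0,0]],[0.0,[0,0,0],[0,0,0]],[0.0,[0,0,0],[0,0,0]],[0.0,[0,0,0],[0,0,0]],[0.0,[0,0,0],[0,0,0]]]' 60; python3 - <<'E'
from h import *
where()
c=manip.camera("wrist"); cv2.imwrite("pics/w9.png",cv2.resize(c["img"][:,:,::-1],(768,576)))
c=manip.camera("top"); cv2.imwrite("pics/t9.png",c["img"][:,:,::-1])
E
```

```text
clock: 11.4
ee_pos: [0.6621, 0.1644, 0.2928]
tcp_rot: [-3.139, -0.001, 2.066]
ft_force: [8.8, 1.4, -15.0]
grip_width: 0.0257
t 11.4 case tcp mm [ 59.   -0.4 292.8] F case [  8.4  -2.9 -15. ] w 0.0257
```

View pics/w9.png

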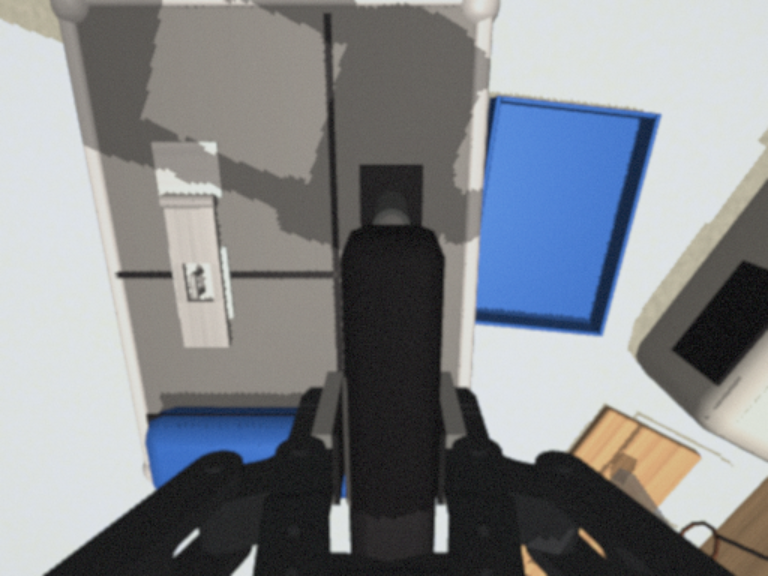

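View pics/t9.png

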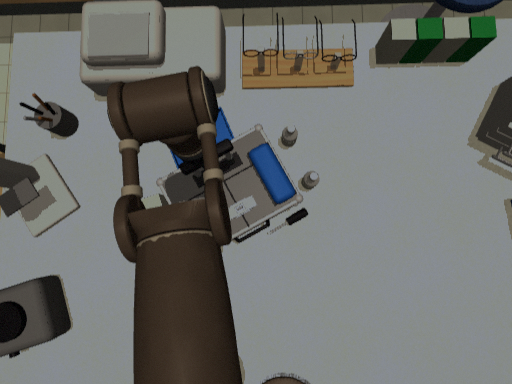

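The grip is steady: the bar sits at columns 340–445 as before and the hasp is flat at (195,280). In the top view the bottles (290,135) and (311,180), the screwdriver and the glasses case have not moved. Handing in.

```bash
python3 -c "
from h import *
print(manip.job_done()); where()"
```

```text
the job is handed in; nothing more can be done
None
the job is handed in; nothing more can be done
```

The job is handed in with the hasp closed and the handle fully out, still held in the gripper. `job_done` reports no verdict, so the results below are from my own checks.

- **Hasp:** I swung it over with the shut fingers and pressed it down at about 11 N. The last wrist picture shows it lying flat round its staple.
- **Release button:** I pinched the middle of the crossbar until the fingers stopped at about 26 mm. That is slightly under the 27 mm expected with the button in, and the handle came free.
- **Handle:** I pulled it straight up in steps. It rose 130.4 mm, and the pull then climbed from about 8 N to 15 N, which is the second stop. It held still for 0.8 s with a 60 N grip and no visible slip.
- **Bystanders:** The bottles, glasses case and screwdriver look unmoved in the last top view. The arm hides most of the tray and both cartons there. The tray shows in the last wrist view, but I did not recheck the cartons.
- **Measurements that disagreed:** The scene and top cameras placed the case about 6 mm apart. I used a position close to the wrist camera's own fit, and the grasp came out centred.
- **Time:** About 11.5 s of the 51 s allowed.

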